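Roll-test a shaft and reject the bent one

ROBOT

A 6-joint arm with a two-finger parallel gripper is mounted at the origin on the work surface. World frame = base frame: x ahead of the robot, y to its left, z up, the work surface at z = 0. Lengths are in mm, angles in rad, forces in N, time in s.
With the tool pointing down it reaches from about 300 to 775 mm from the base axis. Payload 14.6 kg.
Tool frame: the origin (TCP) lies between the finger pads; the fingertips stand 19 mm ahead of it and the grasp point (between the pads) is the TCP; z points along the fingers, y is the line along which they close (so a half turn about z gives the same grasp; the last joint's range is limited). The gripper opens to 94 mm and grips with 3 to 60 N. Pads are 16 mm wide; open, the fingers measure 119 mm over their backs; the gripper's body (75 mm by 177 mm) begins 78 mm behind the grasp point.
Start: joints at [1.185, 0.3, 1.521, -0, 1.321, -0.067], TCP at [172.382, 522.277, 200.746] pointing down, gripper open.
Joint ranges: [-3.03, 3.03], [-0.79, 2.21], [0.23, 2.52], [-1.04, 4.18], [0, 3.07], [-2.55, 2.55]. Speed limits (rad/s): [2.22, 2.22, 2.57, 3.14, 3.14, 3.14].

INTERFACE

Orientations are given as [roll, pitch, yaw] about the fixed x, y, z axes, in that order (R = Rz(yaw) Ry(pitch) Rx(roll)).
In Python, from cell import monitor, imaging, job, find_in, trace gives the robot as it stands. The module is installed in compiled form; this text tells all that it offers.
- The arm moves only by the tool arm_command, never from a script. Its argument "steps" is a list of rows, each a list of 5 numbers: the opening, from 0 (shut) to 1 (fully open), then the shift along the tool's x, y, z in mm, then the turn about the tool's z in degrees. In form: [[gripper, dx, dy, dz, turn], ...]. A call has 1 to 20 rows; each row is the pose to reach, as a shift and turn from the pose commanded when the call began, along the tool's axes at that moment; what a row does not reach only later rows make up. A row lasts 1/8 s, in which the tool goes at most 62.5 mm and 10.7 degrees, less where a joint would pass 70% of its speed; a pose out of reach is approached as far as the arm can. A call with a gripper value outside its range is refused whole. The fingers move at their own pace and stop on an object; "force" is the grip in N (left out, the last holds). Time passes only in rows, so rows that repeat a pose let the fingers close. It gives the time, the measured TCP pose, the force, the opening and the grip force at its end, in the units of the state.
- monitor.read_state(): the state, without advancing time (a new reading comes with each control period).
- imaging.camera(name): name is "scene" or "top" or "wrist"; returns a dict with "img" (400x640x3 uint8, red, green, blue), "mtx" (3x3 intrinsics, pixels), "view" (4x4, takes a point from world to camera coordinates). Camera axes: x right, y down, z forward; pixel columns grow to the right and rows downward; lengths in mm; the calibration is good to about 2 mm. A picture is of the moment at which its call begins. There is no depth.
- job.sign_off(): hands the job in; it is judged then, once.
Trained networks look in a picture, given as the dict that the camera call returned (one of the last four; its "shot" number tells which), for a name from the list of things; names that differ only in an ending like _2 or _b are one class to them, and where a whole thing is asked for, a point or a joint stands for the part that bears it (a point fixed in the world has none). Each returns a list of dicts, best first, with "p" (0 to 1); they miss things now and then, are a little off and sometimes report something else, mostly with a low value. They report only what shows in the picture. A call takes as long as a camera call. They do not tell look-alikes from the thing itself.
- find_in(picture, target): "rect" ([centre column, centre row, width, height] in pixels, round what is visible of it).
- trace(picture, target): "region" (400x640 bool, what is visible of it) and "rect" ([centre column, centre row, width, height] in pixels, round what is visible of it).
The state is a dict: "clock": time; "joints": joint angles; "qd": joint speeds; "effort": joint torques, N m; "eef_pos": TCP position; "eef_rot": TCP orientation; "wrist_force": force on the tool from outside, world axes, zero at the start; "moment": the same for the moment, N m; "finger_gap": finger opening in mm; "finger_force": force on a finger pad.
Only numpy, scipy, OpenCV 4.12 (cv2) and the standard library are available. Lean on these libraries where they do the work, as an engineer would, in place of code of your own. Each camera call takes 0.05 s, during which the arm holds its last target. There are 200 camera calls.

TASK

The shaft lying on the sloping test plate is bent and has stuck half-way in its rolling test: put it in the empty, shallow cardboard reject tray, lying flat. Then take the straight plain shaft (not the one with the collar) from the black cradle, set it down across the high end of the plate and let go, so that it rolls by itself down the plate and comes to rest along the stop at the low end.

Things in the scene. Friction and masses are not known exactly. Their poses are not given: they have to be found in the camera images.
- straight_center (a point): Straight plain aluminium shaft, 28 mm diameter, 120 mm long, 0.15 to 0.3 kg. Point: mid-length on its axis; y along the shaft. It lies level in a fixed black cradle (150 x 90 mm), axis 28 mm above the bench, on two 24 mm high supports; its middle 70 mm is free for fingers. The cradle's other station, 90 mm sideways, holds a like shaft with a 50 mm collar at one end.
- bent_center (a point): Bent aluminium shaft, 28 mm diameter, 120 mm long, kinked 20 degrees in the middle, 0.15 to 0.3 kg. Point: on its axis at the kink; y runs from end to end, z is up out of the plane of the bend, both ends sweep 10 mm to +x. It starts lying flat on the plate near its middle, roughly across it, and can be pinched at the kink like a straight shaft.
- plate: Fixed flat dark steel plate, 300 mm long (x), 180 wide (y), falling 4 degrees towards +x. Origin on the bench under its centre, z straight up: surface 35 mm high at x = 0, 42 mm at x = -100 (high end), 26 mm at x = +130. Stop bar across the low end: inner face at x = +140, top 50 mm high. No side rails. A straight shaft laid along y rolls down by itself when let go.
- tray: Empty shallow reject tray of brown cardboard, fixed: outside 170 mm (x) by 210 mm (y), 35 mm high, walls and floor 4 mm thick. Origin on the bench under its centre.
Things that resemble listed ones, but are neither listed nor needed, are in the scene too. What is shaped like the part that bears straight_center but red or turquoise is not meant.

How it is judged:
By the outcome, as a careful person would: the job done as asked, in the order asked, and still so for the second after the job is handed in, with the robot touching nothing.
It also fails if it takes over 61 s, if anything falls off the work surface, if the arm or the gripper's body presses on something with over 40 N, if the wrist force passes 120 N, or if a joint passes its speed limit or range.

## Working session

There is one attempt and no reset: what is moved stays moved. The work goes in short steps, Python scripts to look and compute and a tool call to move; the robot and the scene stay as the last step left them, time stands still between calls to the robot, and variables do not carry over. Pictures are saved under pics/ and viewed, at most 10 in all, crops included, and the job is handed in when it is done.

Besides the shell and the picture viewer there is one more tool, called after "Emit:" by a JSON object that holds its "fn" and its "kwargs". arm_command: Moves the arm, as the interface text tells. Its arguments: {"type":"object","properties":{"steps":{"type":"array","items":{"type":"array","items":{"type":"number"}}},"force":{"type":"number"}},"required":["steps"]}

```bash
mkdir -p pics; cat > h.py <<'E'
import numpy as np, cv2
from cell import monitor, imaging, job, find_in, trace
def save(p,n): cv2.imwrite('pics/'+n,p['img'][:,:,::-1])
def proj(p,X):
    X=np.atleast_2d(X); c=X@p['view'][:3,:3].T+p['view'][:3,3]; u=c@p['mtx'].T; return u[:,:2]/u[:,2:]
def ray(p,uv,z):
    R=p['view'][:3,:3];t=p['view'][:3,3];o=-R.T@t
    d=R.T@np.linalg.inv(p['mtx'])@np.array([uv[0],uv[1],1.]); return o+d*(z-o[2])/d[2]
def mask(r):
    c,_=cv2.findContours(r.astype(np.uint8),0,1); c=max(c,key=cv2.contourArea); return cv2.minAreaRect(c)
E
cat > a.py <<'E'
from h import *
T=imaging.camera('top'); S=imaging.camera('scene')
save(T,'top1.png'); save(S,'scene1.png')
Z=dict(straight_center=28,bent_center=49,plate=35,tray=35)
for n,p in (('top',T),('scene',S)):
  for k,z in Z.items():
    for d in trace(p,k)[:5]:
      if d['p']<.15: continue
      m=mask(d['region']); b=cv2.boxPoints(m)
      print(n,k,round(d['p'],2),np.round(d['rect']),'c',np.round(ray(p,m[0],z)[:2]),'corners',[list(np.round(ray(p,q,z)[:2]).astype(int)) for q in b])
print(monitor.read_state())
E
python3 a.py
```

```text
top straight_center 0.97 [364. 255.  50.  25.] c [ 353. -173.] corners [[np.int64(354), np.int64(-110)], [np.int64(383), np.int64(-229)], [np.int64(353), np.int64(-236)], [np.int64(324), np.int64(-117)]]
top straight_center 0.82 [477. 175.  47.  24.] c [ 542. -483.] corners [[np.int64(555), np.int64(-420)], [np.int64(584), np.int64(-435)], [np.int64(528), np.int64(-546)], [np.int64(500), np.int64(-530)]]
top straight_center 0.78 [479. 256.  29.  50.] c [ 339. -464.] corners [[np.int64(295), np.int64(-418)], [np.int64(399), np.int64(-484)], [np.int64(383), np.int64(-511)], [np.int64(280), np.int64(-445)]]
top straight_center 0.74 [421. 191.  47.  15.] c [ 515. -333.] corners [[np.int64(512), np.int64(-269)], [np.int64(541), np.int64(-275)], [np.int64(519), np.int64(-397)], [np.int64(490), np.int64(-390)]]
top straight_center 0.6 [413. 135.  20.  42.] c [ 661. -330.] corners [[np.int64(715), np.int64(-298)], [np.int64(726), np.int64(-325)], [np.int64(609), np.int64(-362)], [np.int64(598), np.int64(-336)]]
top bent_center 0.71 [306. 144.  44.  20.] c [634. -41.] corners [[np.int64(646),
[... 2072 characters left out ...]
(591), np.int64(455)]]
{'clock': 0.5, 'joints': array([ 1.18540839e+00,  2.99918140e-01,  1.52099109e+00, -1.23499914e-05,
        1.32072896e+00, -6.66322760e-02]), 'qd': array([ 0.00094236,  0.00049716, -0.00112943, -0.00143452,  0.00120974,
       -0.00033261]), 'effort': array([ 1.75709670e-04, -5.31340814e+01, -3.52745283e+01,  7.08217174e-02,
        2.13820167e-02, -1.62381843e-05]), 'eef_pos': array([172.37911506, 522.27329424, 200.73939756]), 'eef_rot': array([-3.14154641e+00,  8.90656072e-06,  2.82284005e+00]), 'wrist_force': array([-0.49589394, -1.38766492, -0.16354154]), 'moment': array([ 0.00464093, -0.05636236,  0.03094548]), 'finger_force': 0.0, 'finger_gap': 93.8276025604311}
```

```bash
python3 -c "
import cv2
t=cv2.imread('pics/top1.png'); cv2.imwrite('pics/top1c.png',cv2.resize(t[90:300,110:510],None,fx=2,fy=2,interpolation=2))"
```

```text
(no output)
```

View pics/scene1.png

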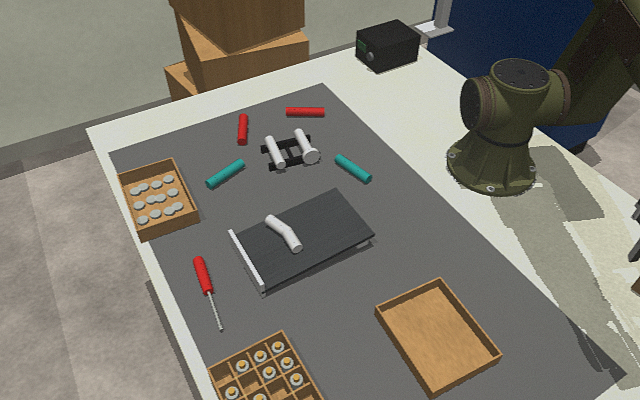

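View pics/top1c.png

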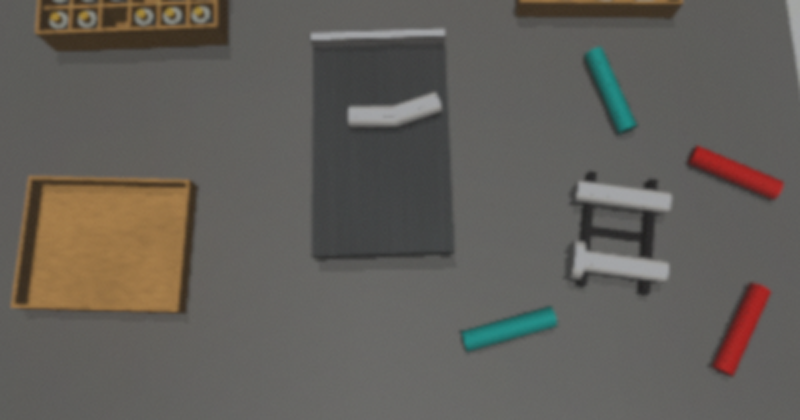

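The scene view shows:
- the bent shaft on the plate at about (285,233)
- the empty tray at (438,338)
- the cradle at (290,150), with the plain shaft on the left at (274,154) and the collared one on the right at (305,145)

In the top crop the plain shaft is at (624,196) and the kink at (396,118). The plate's stop is at its far end (large x). Next I move over the bent shaft.

Emit:
{"fn": "arm_command", "kwargs": {"steps": [[0.65,-610,-391,0,65.5],[0.65,-610,-391,0,65.5],[0.65,-610,-391,0,65.5],[0.65,-610,-391,0,65.5],[0.65,-610,-391,0,65.5],[0.65,-610,-391,0,65.5],[0.65,-610,-391,0,65.5],[0.65,-610,-391,0,65.5],[0.65,-610,-391,0,65.5],[0.65,-610,-391,0,65.5],[0.65,-610,-391,0,65.5],[0.65,-610,-391,0,65.5],[0.65,-610,-391,0,65.5],[0.65,-610,-391,0,65.5],[0.65,-610,-391,0,65.5]], "force": 25}}

```text
clock: 2.38
eef_pos: [628.8, -39.2, 201.1]
eef_rot: [3.141, 0.0, 1.681]
wrist_force: [-0.3, -0.5, -0.6]
finger_gap: 61.2
finger_force: 0.0
```

```bash
cat >> h.py <<'E'
from scipy.optimize import minimize
def cyl(a,b,r=14,n=24):
    a=np.array(a,float);b=np.array(b,float);d=(b-a)/np.linalg.norm(b-a)
    e=np.cross(d,[0,0,1]);e/=np.linalg.norm(e);f=np.cross(d,e)
    t=np.linspace(0,2*np.pi,n)[:,None]; c=r*(np.cos(t)*e+np.sin(t)*f)
    return np.vstack([a+c,b+c])
K=[np.vstack(cyl([0,0,0],[10.4,s*59,0])) for s in(1,-1)]
ST=[cyl([0,-60,0],[0,60,0])]
def box(x0,x1,y0,y1,zs0,zs1): # zs: z at x0, x1 pairs
    return np.array([[x,y,z] for x,zz in((x0,zs0),(x1,zs1)) for y in(y0,y1) for z in zz],float)
PL=[box(-150,150,-90,90,(33.5,45.5),(12.5,24.5)),box(140,150,-90,90,(20,50),(20,50))]
TR=[box(-85,85,-105,105,(0,35),(0,35))]
def put(parts,q,z,tilt=0):
    c,s=np.cos(q[2]),np.sin(q[2]);R=np.array([[c,-s,0],[s,c,0],[0,0,1]])
    return [P@R.T+[q[0],q[1],z] for P in parts]
def render(p,parts,up=4):
    m=np.zeros((400*up,640*up),np.uint8)
    for P in parts:
        h=cv2.convexHull(((proj(p,P)+.5)*up).astype(np.float32)).astype(np.int32); cv2.fillConvexPoly(m,h,1)
    return m
def fit(obs,parts,q0,z,up=4):
    M=[(p,cv2.resize(r.astype(np.float32),None,fx=up,fy=up,interpolation=1)>.5) for p,r in obs]
    def f(v):
        q=[v[0],v[1],v[2]/100]; s=0
        for p,r in M:
            m=render(p,put(parts,q,z),up)>0; s+=1-(m&r).sum()/(m|r).sum()
        return s/len(M)
    x0=[q0[0],q0[1],q0[2]*100]
    b=minimize(f,x0,method='Nelder-Mead',options=dict(initial_simplex=np.array([x0]*4)+np.vstack([np.zeros(3),np.diag([8,8,8])]),xatol=.1,fatol=1e-4,maxiter=150))
    return np.round([b.x[0],b.x[1],np.degrees(b.x[2]/100)],1),round(b.fun,3)
E
cat > b.py <<'E'
from h import *
W=imaging.camera('wrist');T=imaging.camera('top')
save(W,'wrist1.png')
q0=dict(bent_center=(K,(629,-41,.11),47),plate=(PL,(600,-21,-.02),0))
for k,(P,q,z) in q0.items():
  for n,p in (('wrist',W),('top',T)):
    for d in trace(p,k)[:2]: print(k,n,round(d['p'],2),np.round(d['rect']),fit([(p,d['region'])],P,q,z,2 if n=='wrist' else 4))
E
python3 b.py
```

```text
bent_center wrist 0.72 [326. 186.  38. 122.] (array([630.1, -42.3,   7.8]), np.float64(0.026))
plate wrist 0.78 [301. 160. 315. 210.] (array([ 6.001e+02, -2.210e+01, -4.000e-01]), np.float64(0.087))
plate top 0.86 [335. 163.   9. 109.] (array([603.3, -26.9,  -2.1]), np.float64(0.937))
```

View pics/wrist1.png

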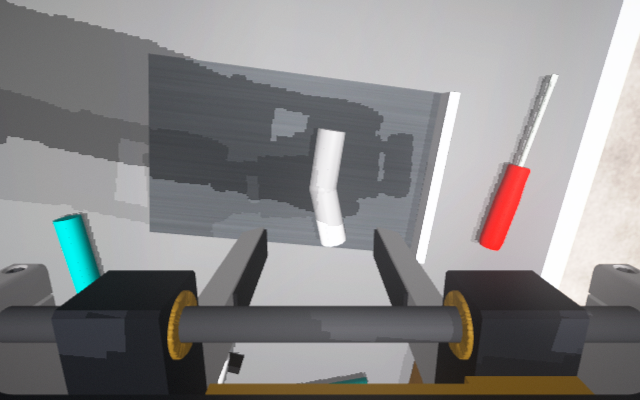

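The wrist view shows the bent shaft with its kink at (313,188) and both ends to the right (+x), between the fingers. The high-end plate corners are at (150,54) and (150,233). I'll descend and grip.

Emit:
{"fn": "arm_command", "kwargs": {"steps": [[0.65,-2.3,0.6,40,-1.5],[0.65,-2.3,0.6,80,-1.5],[0.65,-2.3,0.6,115,-1.5],[0.65,-2.3,0.6,135,-1.5],[0.65,-2.3,0.6,144,-1.5],[0.65,-2.3,0.6,144,-1.5],[0.2,-2.3,0.6,144,-1.5],[0.2,-2.3,0.6,144,-1.5],[0.2,-2.3,0.6,144,-1.5],[0.2,-2.3,0.6,144,-1.5],[0.2,-2.3,0.6,144,-1.5],[0.2,-2.3,0.6,144,-1.5]], "force": 30}}

```text
clock: 4.18
eef_pos: [629.9, -42.4, 56.8]
eef_rot: [-3.142, -0.0, 1.706]
wrist_force: [0.1, 0.0, -0.6]
finger_gap: 18.9
finger_force: 0.0
```

```bash
cat > c.py <<'E'
from h import *
W=imaging.camera('wrist');S=imaging.camera('scene')
cv2.imwrite('pics/c2.png',np.vstack([cv2.resize(W['img'][100:400,120:520],(560,300)),cv2.resize(S['img'][170:320,200:480],(560,300))])[:,:,::-1])
print(monitor.read_state()['finger_gap'])
for d in trace(S,'bent_center')[:3]: print(d['p'],d['rect'],fit([(S,d['region'])],K,(635,-40,.13),47))
for d in trace(W,'bent_center')[:3]: print(d['p'],d['rect'])
E
python3 c.py
```

```text
19.027579306984816
0.57 [287.2, 232.2, 38.9, 37.2] (array([631.8, -40.2,   9.2]), np.float64(0.196))
0.84 [332.6, 219.8, 65.2, 175.5]
```

View pics/c2.png

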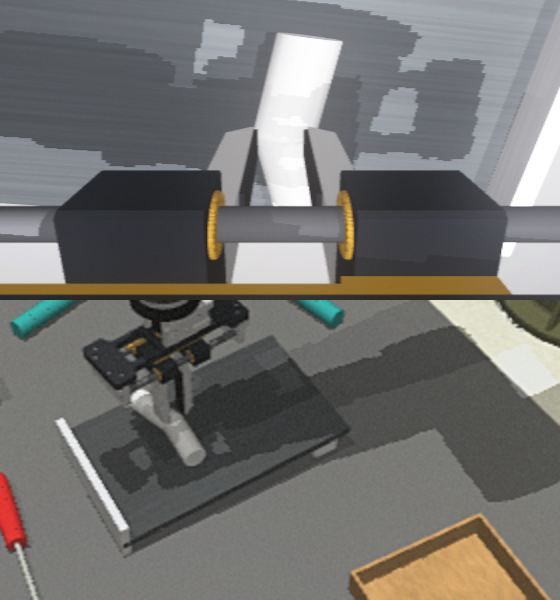

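The shaft was not gripped: the gap is 19 mm with no force. The fingertips at full-frame (304,230) and (338,230) appear in front of the shaft. I'll check the geometry by projection.

```bash
cat > d.py <<'E'
from h import *
W=imaging.camera('wrist');S=imaging.camera('scene');s=monitor.read_state()
p=s['eef_pos'];y=s['eef_rot'][2];ay=np.array([np.sin(y),-np.cos(y),0]);ax=np.array([np.cos(y),np.sin(y),0])
print(p, s['finger_gap'],s['finger_force'])
for dz in(0,-19):
  for g in(-9.5,9.5):
    for x in (8,): print(dz,g,'W',proj(W,p+ay*g+ax*x+[0,0,dz]).round(),'S',proj(S,p+ay*g+ax*x+[0,0,dz]).round())
for n,im,b in(('w',W,(250,170,400,270)),('s',S,(250,180,340,270))):
    c=im['img'][b[1]:b[3],b[0]:b[2]]; cv2.imwrite(f'pics/d_{n}.png',cv2.resize(c,None,fx=4,fy=4,interpolation=2)[:,:,::-1])
a=cv2.imread('pics/d_w.png');b=cv2.imread('pics/d_s.png')
h=min(a.shape[0],b.shape[0]);cv2.imwrite('pics/d.png',np.hstack([a[:h],b[:h,:200+0]]) if 0 else np.hstack([cv2.resize(a,(420,280)),cv2.resize(b,(360,280+0))]))
E
python3 d.py
```

```text
[629.93408005 -42.41174201  56.74277454] 18.77155992977842 0.0
0 -9.5 W [[305. 226.]] S [[292. 228.]]
0 9.5 W [[338. 226.]] S [[285. 231.]]
-19 -9.5 W [[306. 216.]] S [[292. 233.]]
-19 9.5 W [[336. 216.]] S [[286. 236.]]
```

View pics/d.png

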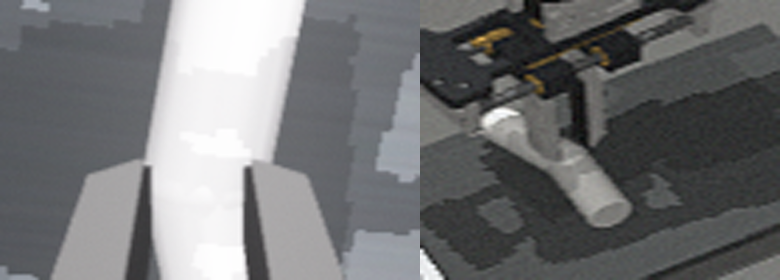

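The evidence is consistent. In the wrist picture the fingertips end at about the TCP's depth, where 35 px is about 19 mm. Pads at 19 mm gap with no contact also mean the tips sit at the shaft's top. So the real fingertips stand about 19 mm higher than stated. I'll reopen and descend gently, watching the force.

Emit:
{"fn": "arm_command", "kwargs": {"steps": [[0.6,0,0,-3,0],[0.6,0,0,-3,0],[0.6,0,0,-3,0],[0.6,0,0,0,0],[0.6,0,0,2,0],[0.6,0,0,4,0],[0.6,0,0,6,0],[0.6,0,0,8,0],[0.6,0,0,10,0]]}}

```text
clock: 5.6
eef_pos: [629.9, -42.5, 46.6]
eef_rot: [-3.142, 0.0, 1.706]
wrist_force: [-0.2, -0.5, 0.2]
finger_gap: 56.3
finger_force: 0.0
```

Emit:
{"fn": "arm_command", "kwargs": {"steps": [[0.6,0,0,2,0],[0.6,0,0,4,0],[0.3,0,0,5,0],[0.1,0,0,5,0],[0.1,0,0,5,0],[0.1,0,0,5,0],[0.1,0,0,5,0]], "force": 15}}

```text
clock: 6.48
eef_pos: [630.3, -42.4, 42.1]
eef_rot: [3.141, 0.0, 1.706]
wrist_force: [1.4, 1.0, 0.6]
finger_gap: 27.8
finger_force: 14.7
```

Emit:
{"fn": "arm_command", "kwargs": {"steps": [[0.45,0,0,0,0],[0.45,0,0,1,0],[0.45,0,0,2.5,0],[0.1,0,0,2.5,0],[0.1,0,0,2.5,0],[0.1,0,0,2.5,0],[0.1,0,0,2.5,0],[0.1,0,0,-5,0],[0.1,0,0,-20,0],[0.1,0,0,-50,0],[0.1,0,0,-90,0],[0.1,0,0,-90,0]], "force": 30}}

```text
clock: 7.98
eef_pos: [631.4, -42.6, 136.1]
eef_rot: [3.135, 0.002, 1.706]
wrist_force: [-0.4, 0.2, -3.2]
finger_gap: 27.5
finger_force: 29.3
```

```bash
cat > e.py <<'E'
from h import *
T=imaging.camera('top');S=imaging.camera('scene');W=imaging.camera('wrist')
print(monitor.read_state()['eef_pos'])
for n,p in (('top',T),('scene',S)):
  for k,P,q in (('tray',TR,(485,337,0)),('plate',PL,(600,-21,0))):
    for d in trace(p,k)[:1]: print(n,k,round(d['p'],2),np.round(d['rect']),fit([(p,d['region'])],P,q,0))
cv2.imwrite('pics/e.png',np.vstack([W['img'][60:280,160:480],S['img'][160:320,180:500]])[:,:,::-1])
E
python3 e.py
```

```text
[629.44713565 -42.39617581 130.99545763]
top tray 0.69 [161. 214.  91.  70.] (array([483.6, 336.8,  -4.4]), np.float64(0.024))
top plate 0.53 [333. 168.   8.  94.] (array([604.4, -31.7,  -4. ]), np.float64(0.972))
scene tray 0.7 [439. 339. 129. 122.] (array([484.4, 339.6,  -3.8]), np.float64(0.014))
scene plate 0.95 [303. 243. 144. 111.] (array([ 6.026e+02, -2.040e+01, -6.000e-01]), np.float64(0.05))
```

View pics/e.png

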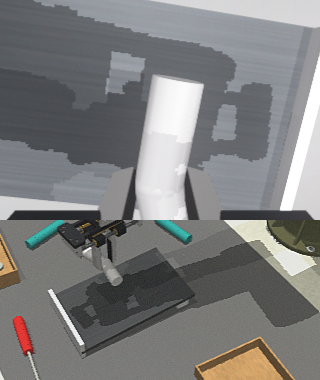

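The shaft is held level at its kink, at (160,190) in the wrist part. Next I carry it to the tray.

Emit:
{"fn": "arm_command", "kwargs": {"steps": [[0.1,397,-97,0,11.8],[0.1,397,-97,0,11.8],[0.1,397,-97,0,11.8],[0.1,397,-97,0,11.8],[0.1,397,-97,0,11.8],[0.1,397,-97,0,11.8],[0.1,397,-97,0,11.8],[0.1,397,-97,0,11.8],[0.1,397,-97,0,11.8],[0.1,397,-97,30,11.8],[0.1,397,-97,60,11.8],[0.1,397,-97,85,11.8],[0.1,397,-97,105,11.8],[0.1,397,-97,114,11.8],[0.1,397,-97,114,11.8],[0.1,397,-97,114,11.8]]}}

```text
clock: 10.32
eef_pos: [481.0, 337.9, 18.6]
eef_rot: [3.141, -0.001, 1.499]
wrist_force: [0.4, -0.3, -2.1]
finger_gap: 27.3
finger_force: 29.3
```

Emit:
{"fn": "arm_command", "kwargs": {"steps": [[0.1,0,0,2,0],[0.1,0,0,4,0],[0.1,0,0,5.5,0],[0.1,0,0,7,0],[0.1,0,0,7,0],[0.1,0,0,7,0]]}}

```text
clock: 11.08
eef_pos: [480.4, 338.0, 10.8]
eef_rot: [3.142, -0.0, 1.5]
wrist_force: [-0.6, 0.2, -1.2]
finger_gap: 27.8
finger_force: 29.3
```

Emit:
{"fn": "arm_command", "kwargs": {"steps": [[0.55,0,0,0,0],[0.55,0,0,0,0],[0.55,0,0,0,0],[0.55,0,0,-20,0],[0.55,0,0,-70,0],[0.55,0,0,-130,0],[0.55,0,0,-170,0],[0.55,0,0,-170,0]]}}

```text
clock: 12.08
eef_pos: [481.4, 338.6, 185.5]
eef_rot: [3.136, -0.004, 1.5]
wrist_force: [0.1, 0.1, -1.1]
finger_gap: 51.8
finger_force: 0.0
```

```bash
cat > f.py <<'E'
from h import *
T=imaging.camera('top');S=imaging.camera('scene')
print(monitor.read_state()['eef_pos'])
for n,p in (('top',T),('scene',S)):
  for d in trace(p,'bent_center')[:2]: print(n,'bent',round(d['p'],2),np.round(d['rect']),fit([(p,d['region'])],K,(480,338,-.07),18))
  for d in trace(p,'plate')[:1]: print(n,'plate',round(d['p'],2),np.round(d['rect']),fit([(p,d['region'])],PL,(601,-21,0),0))
  for d in trace(p,'straight_center')[:6]:
    c=ray(p,d['rect'][:2],28)
    if np.hypot(c[0]-515,c[1]+333)<40: print(n,'straight',round(d['p'],2),np.round(d['rect']),fit([(p,d['region'])],ST,(515,-331,-.18),28))
E
python3 f.py
```

```text
[480.23839135 337.79128742 181.18937476]
top bent 0.8 [162. 210.  50.  16.] (array([478. , 337.2,  -4.3]), np.float64(0.067))
top plate 0.67 [302. 161.  74. 110.] (array([601.2, -22.5,  -0.7]), np.float64(0.019))
top straight 0.89 [421. 190.  48.  21.] (array([ 515. , -332. ,  -10.4]), np.float64(0.063))
scene bent 0.88 [437. 333.  44.  52.] (array([479.2, 339.4,  -4.7]), np.float64(0.052))
scene bent 0.49 [302. 242. 150. 112.] (array([480., 338.,  -4.]), np.float64(1.0))
scene plate 0.76 [303. 244. 150. 110.] (array([603.4, -20.4,  -0.8]), np.float64(0.024))
scene straight 0.67 [276. 154.  19.  36.] (array([ 516. , -330.6,  -10.6]), np.float64(0.102))
```

Emit:
{"fn": "arm_command", "kwargs": {"steps": [[0.55,-666,82,0,6.3],[0.55,-666,82,0,6.3],[0.55,-666,82,0,6.3],[0.55,-666,82,0,6.3],[0.55,-666,82,0,6.3],[0.55,-666,82,0,6.3],[0.55,-666,82,0,6.3],[0.55,-666,82,0,6.3],[0.55,-666,82,0,6.3],[0.55,-666,82,0,6.3],[0.55,-666,82,0,6.3],[0.55,-666,82,0,6.3],[0.55,-666,82,0,6.3],[0.55,-666,82,0,6.3]]}}

```text
clock: 14.22
eef_pos: [515.2, -331.1, 180.9]
eef_rot: [3.142, -0.0, 1.391]
wrist_force: [0.9, 0.1, -1.0]
finger_gap: 51.5
finger_force: 0.0
```

```bash
cat > g.py <<'E'
from h import *
W=imaging.camera('wrist'); save(W,'g.png')
print(monitor.read_state()['eef_pos'],monitor.read_state()['eef_rot'])
for d in trace(W,'straight_center')[:3]:
  print(round(d['p'],2),np.round(d['rect']),np.round(ray(W,d['rect'][:2],28)),fit([(W,d['region'])],ST,(515,-332,-.18),28,2))
E
python3 g.py
```

```text
[ 515.2415162  -331.18513461  180.96433893] [ 3.14143795e+00 -3.11610428e-06  1.39120155e+00]
0.93 [320. 187.  28. 117.] [ 514. -334.   28.] (array([ 514.8, -331.9,  -10.3]), np.float64(0.025))
0.91 [362. 314.  39.  88.] [ 535. -488.   28.] (array([ 515. , -332. ,  -10.3]), np.float64(1.0))
0.88 [125.  61.  92. 122.] [ 354. -180.   28.] (array([ 515. , -332. ,  -10.3]), np.float64(1.0))
```

View pics/g.png

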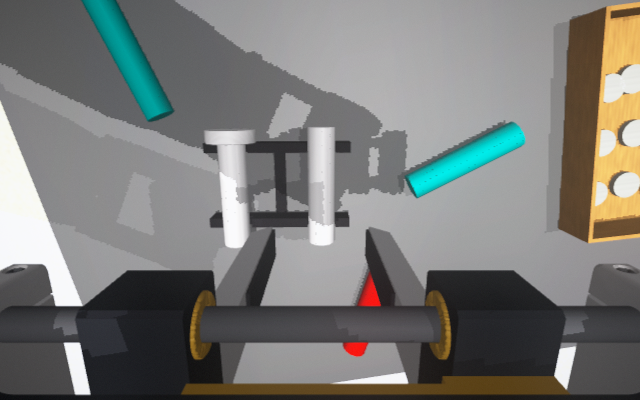

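The wrist view shows the plain shaft at (320,187), centred between the fingers. The collared shaft is at (232,187) and the spine at column 280, clear of the fingers. I'll descend and grip.

Emit:
{"fn": "arm_command", "kwargs": {"steps": [[0.5,-0.9,-0.2,50,0],[0.5,-0.9,-0.2,100,0],[0.5,-0.9,-0.2,130,0],[0.5,-0.9,-0.2,145,0],[0.5,-0.9,-0.2,155,0],[0.5,-0.9,-0.2,160,0],[0.5,-0.9,-0.2,160,0],[0.1,-0.9,-0.2,160,0],[0.1,-0.9,-0.2,160,0],[0.1,-0.9,-0.2,160,0],[0.1,-0.9,-0.2,160,0]], "force": 30}}

```text
clock: 15.7
eef_pos: [514.8, -333.2, 21.1]
eef_rot: [3.141, 0.0, 1.39]
wrist_force: [1.0, 0.1, 2.9]
finger_gap: 27.3
finger_force: 30.0
```

Emit:
{"fn": "arm_command", "kwargs": {"steps": [[0.1,0,0,-10,0],[0.1,0,0,-40,0],[0.1,0,0,-90,0],[0.1,0,0,-130,0],[0.1,304.5,-68.8,-130,-9.5],[0.1,304.5,-68.8,-130,-9.5],[0.1,304.5,-68.8,-130,-9.5],[0.1,304.5,-68.8,-130,-9.5],[0.1,304.5,-68.8,-130,-9.5],[0.1,304.5,-68.8,-130,-9.5],[0.1,304.5,-68.8,-130,-9.5],[0.1,304.5,-68.8,-130,-9.5],[0.1,304.5,-68.8,-130,-9.5]]}}

```text
clock: 17.32
eef_pos: [501.7, -22.1, 150.7]
eef_rot: [-3.141, 0.0, 1.554]
wrist_force: [-0.1, 0.6, -2.6]
finger_gap: 27.4
finger_force: 30.0
```

```bash
cat > i.py <<'E'
from h import *
T=imaging.camera('top');S=imaging.camera('scene');W=imaging.camera('wrist')
s=monitor.read_state();print(s['eef_pos'],s['eef_rot'][2],s['finger_gap'],s['finger_force'])
cv2.imwrite('pics/i.png',np.vstack([W['img'][20:300,:],cv2.resize(S['img'][120:320,180:500],(640,300))])[:,:,::-1])
for n,p in(('W',W),('T',T),('S',S)):
  for d in trace(p,'plate')[:1]: print(n,'plate',round(d['p'],2),np.round(d['rect']),fit([(p,d['region'])],PL,(602,-21.5,0),0,2))
for d in trace(W,'straight_center')[:1]: print(round(d['p'],2),np.round(d['rect']))
E
python3 i.py
```

```text
[501.73200024 -21.67144283 150.7027873 ] 1.554798405633234 27.007173558356595 29.998287856578827
W plate 0.84 [442. 189. 367. 196.] (array([600.5, -22.1,  -0.7]), np.float64(0.184))
T plate 0.92 [302. 161.  72. 112.] (array([ 6.029e+02, -2.380e+01,  5.000e-01]), np.float64(0.744))
S plate 0.73 [302. 243. 151. 110.] (array([ 6.038e+02, -2.020e+01, -1.000e-01]), np.float64(0.034))
0.75 [319. 241.  57. 213.]
```

View pics/i.png

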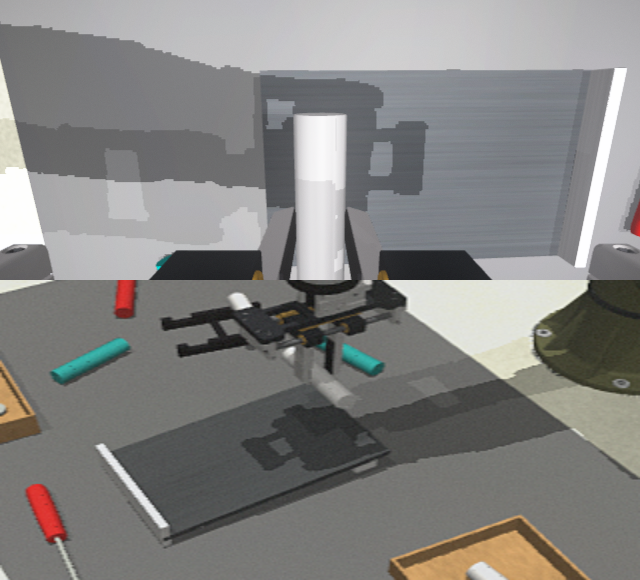

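The wrist view shows the shaft at (320,200), square to the plate's edges. Lower it to just above the surface.

Emit:
{"fn": "arm_command", "kwargs": {"steps": [[0.1,0,0,40,0],[0.1,0,0,75,0],[0.1,0,0,90,0],[0.1,0,0,96,0],[0.1,0,0,99,0],[0.1,0,0,100.5,0],[0.1,0,0,101.2,0],[0.1,0,0,101.2,0],[0.1,0,0,101.2,0]]}}

```text
clock: 18.8
eef_pos: [501.8, -21.2, 49.7]
eef_rot: [3.141, 0.0, 1.556]
wrist_force: [-0.5, 0.0, -2.0]
finger_gap: 27.2
finger_force: 30.0
```

Emit:
{"fn": "arm_command", "kwargs": {"steps": [[0.1,0,0,0.5,0],[0.1,0,0,1,0],[0.1,0,0,1,0],[0.1,0,0,1,0]]}}

```text
clock: 19.3
eef_pos: [501.9, -21.2, 49.2]
eef_rot: [3.141, 0.0, 1.556]
wrist_force: [-3.1, 0.5, 8.4]
finger_gap: 27.3
finger_force: 30.0
```

Emit:
{"fn": "arm_command", "kwargs": {"steps": [[1,0,0,0,0],[1,0,0,-4,0],[1,0,0,-40,0],[1,0,0,-100,0],[1,0,0,-140,0],[1,0,0,-140,0],[1,0,0,-140,0],[1,0,0,-140,0],[1,0,0,-140,0],[1,0,0,-140,0],[1,0,0,-140,0],[1,0,0,-140,0],[1,0,0,-140,0],[1,0,0,-140,0],[1,0,0,-140,0],[1,0,0,-140,0]]}}

```text
clock: 21.3
eef_pos: [501.7, -21.2, 188.6]
eef_rot: [3.142, 0.0, 1.556]
wrist_force: [-0.0, -0.5, 0.9]
finger_gap: 94.0
finger_force: 0.0
```

```bash
cat > j.py <<'E'
from h import *
S=imaging.camera('scene');W=imaging.camera('wrist');s=monitor.read_state();print(s['clock'],s['eef_pos'])
cv2.imwrite('pics/j.png',np.vstack([W['img'][20:300,:],cv2.resize(S['img'][170:400,180:548],(640,300))])[:,:,::-1])
for d in trace(S,'straight_center')[:6]:
    c=ray(S,d['rect'][:2],40)
    if abs(c[1]+20)<100 and c[0]>450: print(round(d['p'],2),np.round(d['rect']),c.round(),fit([(S,d['region'])],ST,(c[0],c[1],0),40))
E
python3 j.py
```

```text
21.4 [501.7194901  -21.16749396 188.54482954]
0.92 [254. 258.  33.  45.] [729. -12.  40.] (array([ 7.263e+02, -2.100e+01,  1.000e-01]), np.float64(0.086))
```

View pics/j.png

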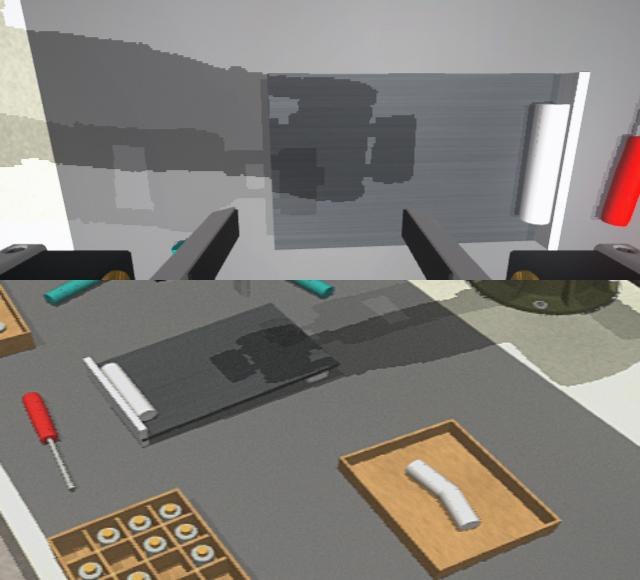

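The bent shaft lies flat in the tray at (445,495). The straight shaft lies along the stop at (128,390). I'll let it settle, then check.

Emit:
{"fn": "arm_command", "kwargs": {"steps": [[1,0,0,0,0],[1,0,0,0,0],[1,0,0,0,0],[1,0,0,0,0],[1,0,0,0,0],[1,0,0,0,0],[1,0,0,0,0],[1,0,0,0,0],[1,0,0,0,0],[1,0,0,0,0],[1,0,0,0,0],[1,0,0,0,0],[1,0,0,0,0],[1,0,0,0,0],[1,0,0,0,0],[1,0,0,0,0]]}}

```text
clock: 23.45
eef_pos: [501.7, -21.2, 188.5]
eef_rot: [-3.142, -0.0, 1.556]
wrist_force: [0.4, 0.1, -0.5]
finger_gap: 94.1
finger_force: 0.0
```

```bash
python3 j.py
```

```text
23.55 [501.72940327 -21.1691101  188.54533328]
0.85 [255. 258.  30.  46.] [727. -11.  40.] (array([ 7.263e+02, -2.100e+01,  6.000e-01]), np.float64(0.07))
```

View pics/j.png

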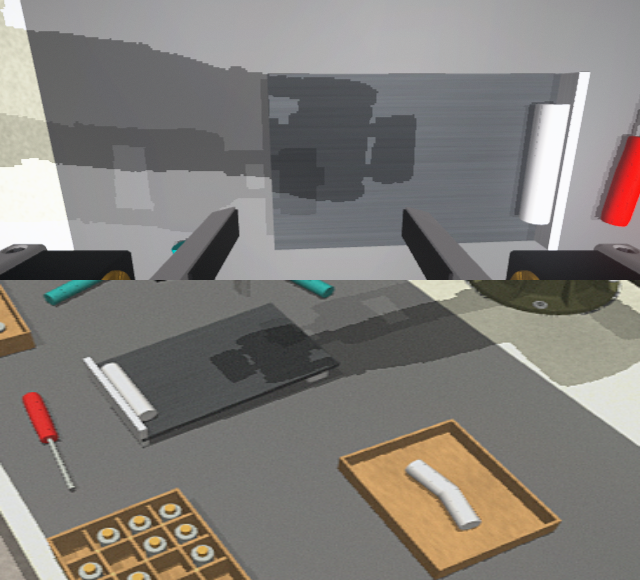

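Nothing has moved since the last picture: the straight shaft is at rest along the stop at (545,163), and the bent one is flat in the tray.

```bash
python3 -c "
from cell import job
print(job.sign_off())"
```

```text
the job is handed in; nothing more can be done
None
```

The job is handed in at about 23.6 s: the bent shaft lies flat in the reject tray, and the straight shaft rolled down the plate by itself and is at rest along the stop. The first grasp of the bent shaft closed on nothing, because the fingertips end about 19 mm higher than the interface text says; I regripped it lower.

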